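Push the module home in the test nest and snap the toggle clamp shut

TASK

Gently push the light-grey module along the test nest until it sits fully home against the black contact block, then push the red-gripped lever of the toggle clamp over past its dead point until it snaps into lock, so that the rubber foot holds the module there. Only push: do not grip or lift anything, leave everything else on the bench where it is, and move the hand clear at the end.

Things in the scene. Friction and masses are not known exactly. Their poses are not given: they have to be found in the camera images.
- test_nest: Test nest fixed to the bench: aluminium plate 170 x 185 x 10 mm with rails, end block and a toggle clamp. Origin on the bench, z up; +x along the rails towards the end block, away from the robot; +y left, to the clamp. Plate x -105 to 65, y -115 to 70 mm, top z 10 mm. Two white rails, 53 mm apart inside, centred on y = -70, x -95 to 37, tops z 19 mm.
- module_home (a point): Where the module's origin lies when it is fully home: x 0, y -70, z 10 mm in the nest's frame, on the nest floor midway between the rails.
- block_face (a point): Upper edge, at mid-width, of the near face of the black contact block, the end stop: x 37, y -70, z 30 mm in the nest's frame. The block is 16 mm deep, 69 mm wide, its top at z 30 mm with small brass contacts.
- clamp_arm_pivot (a point): Pivot of the steel clamp arm: x 22, y 5, z 55 mm in the nest's frame. Open, the arm stands steeply up from here (y -45 to 15, up to z 145 mm). Locked, it lies level towards -y over the module, its foot 75 mm from here. The clamp's cheeks cover y -8 to 42 mm, up to z 72 mm. The lever drives the arm.
- module: Light-grey block 74.5 x 47.5 x 27 mm, 0.11 to 0.22 kg, loose on the nest floor between the rails, 20 to 55 mm short of home. Its long side (its own y) lies along the nest's x. Origin: centre of its underside. Push it along the nest's +x at the middle of its near end, a face 37 mm from the origin; it slides with 1 to 2 N.
- clamp_lever (a joint): Lever with red grip, rad: 0 = open (70 degrees above level, leaning to the nest's +y), 1.10 = locked at its stop (7 degrees above level, along +y). It swings in the nest's y-z plane, outer end over to +y and down. Below the dead point near 0.75 a spring drives it back open, above it snaps into lock. At red_grip it takes about 12 N at first, falling to none at the dead point.
- lever_pivot (a point): Axis about which the lever swings: in the nest's frame x = 22, y = 25, z = 62 mm; does not move.
- red_grip: The lever's red round grip; origin on its centre line, 105 mm from lever_pivot. It is a rod of 18 mm diameter which runs from 55 to 122 mm (131 mm with its round end) from the pivot. It swings with the lever. It is pushed from the side that faces the module and, as it comes over, from above.
- clamp_foot: Sprung black rubber foot at the end of the clamp arm, 16 mm diameter; its underside is 21 mm from its origin along the foot. Presses the module's top with about 6 N when the lever is locked on a module that is home.
- solder_reel: White solder reel, 60 mm diameter, 44 mm high, stands on the bench just right of the nest (at its -y side). Origin at the centre of its underside. To be left alone.
- tin_disc: Flat round brownish tin, 31 mm diameter, 10 mm high, on the bench left of the nest. Origin at the centre of its underside. To be left alone.
- tweezers: Pair of light tweezers, 12 x 120 x 10 mm, lying on the bench between the nest and the robot. Origin at the centre of its underside. To be left alone.
- tape_roll: Roll of beige tape lying flat, 80 mm diameter, 19 mm high, at the right of the bench. Origin at the centre of its underside. To be left alone.
Mind the look-alikes: they are no part of the job. Of the things shaped like the module, the grey one is meant.

How it is judged:
On the way, in this order (a step that is already met when the one before it is completed fails the run):
1. the module is pushed home against the contact block while the clamp is still open (x of module in the frame of test_nest above -0.003 m and y of module in the frame of test_nest between -0.075 and -0.065 m and value of joint clamp_lever below 0.3 rad), for 0.2 s.
2. the lever is pushed past its dead point and locks (value of joint clamp_lever above 1.04 rad), for 0.2 s.
At the end, for the whole second after the job is handed in: The lever stands locked (above 1.04 rad), the module lies flat, still and within 3 mm of fully home against the contact block, between the rails (5 mm, 0.1 rad), and the clamp's foot presses it with more than 2 N (x of module in the frame of test_nest above -0.003 m and y of module in the frame of test_nest between -0.075 and -0.065 m and value of joint clamp_lever above 1.04 rad and height (world z) of module below 0.014 m and angle between the y axis of module and the x axis of test_nest, either way round below 0.1 rad and contact force between clamp_foot and module above 2 N and linear speed of module below 0.02 m/s); the robot touches nothing.
It fails at once if the module is lifted or tipped (more than 8 mm off the nest floor, or 0.25 rad) (height (world z) of module above 0.018 m or angle between module's own z axis and vertical above 0.25 rad).
It fails at once if the module is gripped or pushed hard (more than 35 N from the fingers) (contact force between the fingers and module above 35 N).
It fails at once if the lever's grip is gripped or pushed hard (more than 35 N from the fingers) (contact force between the fingers and red_grip above 35 N).
It fails at once if another thing on the bench is moved by more than 15 mm (distance of any of solder_reel, tin_disc, tweezers, tape_roll from where it was at the start of the episode above 0.015 m).
It also fails if it takes over 48 s, if anything falls off the work surface, if the arm or the gripper's body presses on something with over 40 N, if the wrist force passes 120 N, or if a joint passes its speed limit or range.

ROBOT

A 6-joint arm with a two-finger parallel gripper is mounted at the origin on a cart in front of the work surface, level with it; the furniture and walls round the work are solid. World frame = base frame: x ahead of the robot, y to its left, z up, the work surface at z = 0. Lengths are in m, angles in rad, forces in N, time in s.
With the tool pointing down it reaches from about 0.3 to 0.875 m from the base axis. Payload 6.4 kg.
Tool frame: the origin (TCP) lies on the centre line of the jaws, within the pads' length; the fingertips stand 25 mm ahead of it and the grasp point (between the pads) lies 6 mm ahead of it (ctrl.tip_reach is the distance from the TCP to the fingertips, in m); z points along the fingers, y is the line along which they close (so a half turn about z gives the same grasp; the last joint's range is limited). The gripper opens to 85 mm and grips with 20 to 120 N. Pads are 22 mm wide; open, the fingers measure 114 mm over their backs; the gripper's body (76 mm by 85 mm) begins 54 mm behind the grasp point. The pads swing forward as they close: fully open they stand 13 mm farther back than shut.
Start: joints at [-1.448, 0.181, 1.607, -0, 1.354, -0.206], TCP at [0.186, -0.544, 0.256] pointing down, gripper open.
Joint ranges: [-2.99, 2.99], [-0.89, 2.07], [0.3, 2.58], [-1.14, 4.28], [0, 2.63], [-3.12, 3.12]. Speed limits (rad/s): [2.57, 2.57, 3.01, 3.14, 3.14, 3.14].

INTERFACE

Orientations are given as a unit quaternion [w, x, y, z].
In Python, from bench import ctrl gives the robot as it stands.
- The arm moves only by the tool servo_tool, never from a script. Its argument "motion" is a list that holds one entry, the list of rows, each a list of 5 numbers: the shift along the tool's x, y, z in cm, then the turn about the tool's z in degrees, then the closure, from -1 (fully open) to 1 (shut). In form: [[[dx, dy, dz, twist, claw], ...]]. A call has 1 to 5 rows; each row is the pose to reach, as a shift and turn from the pose commanded when the call began, along the tool's axes at that moment; what a row does not reach only later rows make up. A row lasts 1/10 s, in which the tool goes at most 50 mm and 8.59 degrees, less where a joint would pass 70% of its speed; a pose out of reach is approached as far as the arm can. A call with a gripper value outside its range is refused whole. The fingers move at their own pace and stop on an object; the grip force is fixed at half the most. Time passes only in rows, so rows that repeat a pose let the fingers close. It gives the time, the measured TCP pose, the force, the opening and the grip force at its end, in the units of the state.
- ctrl.get_obs(): the state, without advancing time (a new reading comes with each control period).
- ctrl.camera(name): name is "side" or "top"; returns a dict with "pixels" (400x640x3 uint8, red, green, blue), "depth" (400x640 float32, m along the optical axis (not along the pixel's ray), 0 where there is no reading), "fx", "fy", "cx", "cy" (pixels), "R" (3x3) and "t" (3): a world point X has camera coordinates R X + t. Camera axes: x right, y down, z forward; pixel columns grow to the right and rows downward; lengths in m; the calibration is good to about 2 mm. A picture is of the moment at which its call begins.
- ctrl.hand_in(): hands the job in; it is judged then, once.
The state is a dict: "time_s": time; "q": joint angles; "dq": joint speeds; "joint_efforts": joint torques, N m; "eef_pos": TCP position; "eef_rot": TCP orientation; "wrist_force": force on the tool from outside, world axes, zero at the start; "torque": the same for the moment, N m; "opening": opening from 0.0 (shut) to 1.0 (fully open); "grasp_force": force on a finger pad.
Only numpy, scipy, OpenCV 4.12 (cv2) and the standard library are available. Lean on these libraries where they do the work, as an engineer would, in place of code of your own. Each camera call takes 0.05 s, during which the arm holds its last target. There are 200 camera calls.

## Working session

There is one attempt and no reset: what is moved stays moved. The work goes in short steps, Python scripts to look and compute and a tool call to move; the robot and the scene stay as the last step left them, time stands still between calls to the robot, and variables do not carry over. Pictures are saved under pics/ and viewed, at most 10 in all, crops included, and the job is handed in when it is done.

Besides the shell and the picture viewer there is one more tool, called after "Call:" by a JSON object that holds its "op" and its "data", one argument or row to a line. servo_tool: Moves the arm, as the interface text tells. Its arguments: {"type":"object","properties":{"motion":{"type":"array"}},"required":["motion"]}

```bash
mkdir -p pics
cat > h.py <<'E'
import numpy as np, cv2
from bench import ctrl
def shot(n):
    c=ctrl.camera(n); np.savez(f'{n}.npz',**{k:np.array(v) for k,v in c.items()}); return c
def save(c,name,crop=None,s=1):
    im=np.array(c['pixels'])[:,:,::-1]
    if crop: x0,y0,x1,y1=crop; im=im[y0:y1,x0:x1]
    cv2.imwrite('pics/'+name,cv2.resize(im,None,fx=s,fy=s,interpolation=cv2.INTER_CUBIC))
def pt(c,u,v,z=None):
    R,t=np.array(c['R']),np.array(c['t']); d=np.array([(u-c['cx'])/c['fx'],(v-c['cy'])/c['fy'],1])
    o=-R.T@t; w=R.T@d
    if z is None:
        return o+w*float(np.median(np.array(c['depth'])[v-1:v+2,u-1:u+2]))
    return o+w*(z-o[2])/w[2]
E
python3 - <<'E'
from h import *
for n in('top','side'):
    c=shot(n); save(c,n+'0.png',s=1.25); print(n,c['fx'],c['cx'],c['cy'],-np.array(c['R']).T@c['t'])
o=ctrl.get_obs(); print(o['eef_pos'],o['eef_rot'],o['time_s'],ctrl.tip_reach)
E
```

```text
top 473.47350610107446 320.714003858657 193.04175572230758 [ 0.41501699 -0.2415959   1.24229007]
side 441.89099526569083 317.1793972019437 198.06010504452848 [0.39666821 0.65421241 0.56174714]
[ 0.18561342 -0.5437429   0.25545837] [-7.92548063e-04  9.86521039e-01  1.63632548e-01  3.74196732e-05] 0.1 0.025
```

View pics/top0.png

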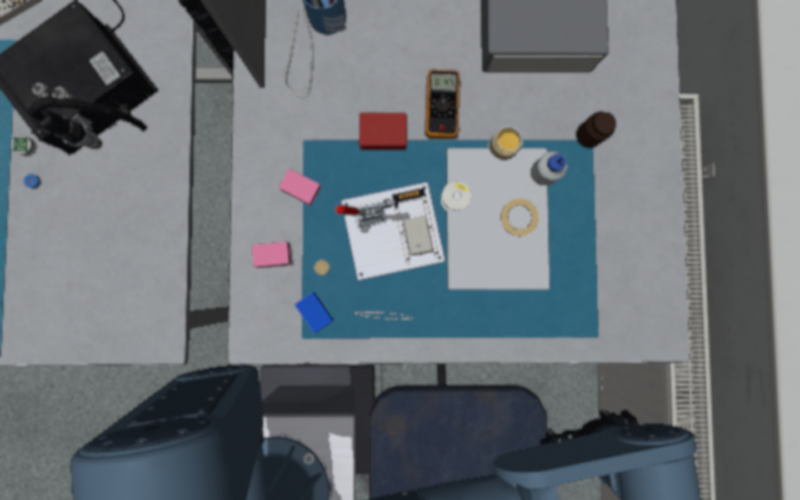

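View pics/side0.png

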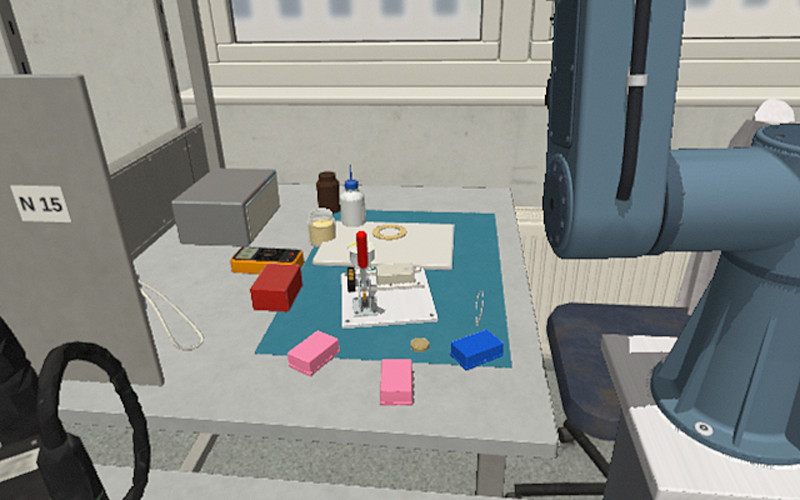

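The top view (800x500) shows the nest at about (393,230), turned roughly 10°. These could be taken for the module:
- pink blocks at (299,187) and (271,254)
- blue block at (314,312)
- red block at (383,130)
- light-grey block between the rails at (417,236)

The grey one in the nest fits the description. I'll check it in one close crop.

Run:
```python
from h import *
c={k:v for k,v in np.load('top.npz').items()}
save(c,'top_crop.png',(260,135,380,235),6)
```

```text
(no output)
```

View pics/top_crop.png

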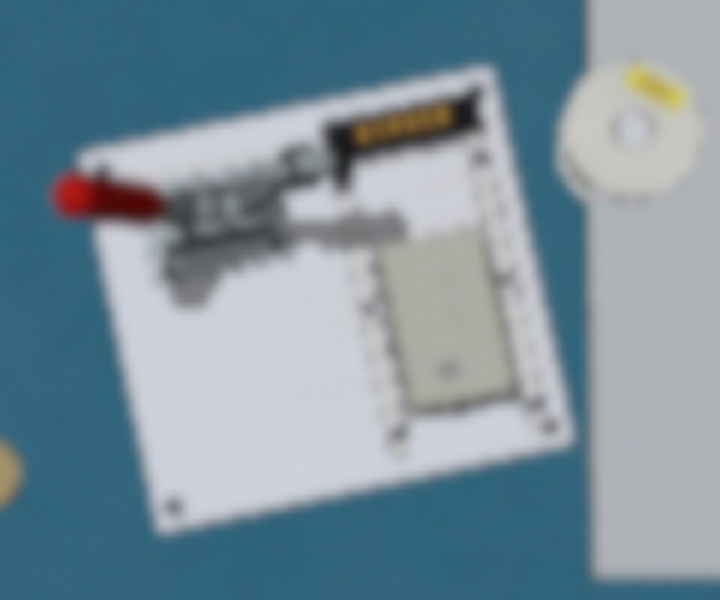

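The crop confirms the choice. The grey module is at crop (450,320), with its near end at about (465,405). The black block is at (405,125), the red grip at (105,198), and the plate corners at (80,150), (493,65), (575,440) and (160,535).

```bash
cat >> h.py <<'E'
def fitnest(P,W):
    a,b=P.mean(0),W.mean(0); H=(P-a).T@(W-b); th=np.arctan2(H[0,1]-H[1,0],H[0,0]+H[1,1])
    M=np.array([[np.cos(th),-np.sin(th)],[np.sin(th),np.cos(th)]]); return th,M,b-M@a
E
python3 - <<'E'
from h import *
c={k:v for k,v in np.load('top.npz').items()}
px=lambda x,y:((x+.5)/6-.5+260,(y+.5)/6-.5+135)
W=np.array([pt(c,*px(*p),.010)[:2] for p in[(80,150),(493,65),(575,440),(160,535)]])
P=np.array([(65,70),(65,-115),(-105,-115),(-105,70)])/1e3
th,M,o=fitnest(P,W); print('th',th,np.degrees(th),'o',o,'res',(W-(P@M.T+o)).round(4).tolist())
np.savez('nest.npz',th=th,M=M,o=o)
N=lambda X:M.T@(X[:2]-o)
for p in[(382,250),(483,228),(520,393),(411,410)]: print('mod',N(pt(c,*px(*p),.037)))
for p in[(342,165),(480,133)]: print('block near top',N(pt(c,*px(*p),.03)))
print('grip tip',N(pt(c,*px(75,195),.062+.122*np.sin(np.radians(70)))))
for p in [('reel',(632,130),.044)]: print(p[0],N(pt(c,*px(*p[1]),p[2])))
# side view depth cloud red grip
s={k:v for k,v in np.load('side.npz').items()}
h=cv2.cvtColor(s['pixels'],cv2.COLOR_RGB2HSV); m=((h[...,0]<8)|(h[...,0]>172))&(h[...,1]>150)&(h[...,2]>60)
m[:, :270]=0; m[:,310:]=0; m[225:]=0
v,u=np.where(m); Q=np.array([pt(s,a,b) for a,b in zip(u,v)]); q=np.c_[(Q[:,:2]-o)@M,Q[:,2]]
print(len(q),np.percentile(q,[5,50,95],axis=0).round(3))
E
```

```text
th 0.2113554828588285 12.109777144760487 o [ 0.54710818 -0.21556476] res [[0.0006, -0.0003], [-0.0006, -0.0002], [0.001, 0.0007], [-0.001, -0.0002]]
mod [-0.00796022 -0.04898797]
mod [-0.00780142 -0.09318103]
mod [-0.08008374 -0.09340369]
mod [-0.07736734 -0.04652633]
block near top [ 0.03231855 -0.04026649]
block near top [ 0.03341977 -0.10131855]
grip tip [0.02212069 0.06576917]
reel [ 0.01914303 -0.16377205]
213 [[0.016 0.055 0.115]
 [0.023 0.068 0.151]
 [0.03  0.076 0.182]]
```

```bash
cat >> h.py <<'E'
from scipy.spatial.transform import Rotation as Ro
def nest():
    d=np.load('nest.npz'); return float(d['th']),d['M'],d['o']
def go(x,y,tipz,ref=None):
    """tool shift (cm) and twist (deg) to put fingertip at nest (x,y) m, world height tipz"""
    th,M,o=nest(); b=ctrl.get_obs(); w,*v=b['eef_rot']; R=Ro.from_quat([*v,w]).as_matrix()
    T=np.r_[M@[x,y]+o,tipz+ctrl.tip_reach]; s=R.T@(T-b['eef_pos'])*100
    a=np.arctan2(R[1,0],R[0,0]); return s.round(2).tolist(),round(float(np.degrees(a-th)),2)
def stat():
    th,M,o=nest(); b=ctrl.get_obs(); p=b['eef_pos']
    print('t',round(b['time_s'],2),'nest tip',(M.T@(np.array(p[:2])-o)).round(4),round(p[2]-ctrl.tip_reach,4),'F nest',(M.T@np.array(b['wrist_force'][:2])).round(2),round(b['wrist_force'][2],2),'tr',ctrl.tip_reach,'op',b['opening'])
E
python3 -c "
from h import *
stat(); print(go(-.112,-.07,.12))"
```

```text
t 0.1 nest tip [-0.4223 -0.245 ] 0.2305 F nest [-1.01  0.56] -0.43 tr 0.025 op 1.001260491708598
([32.86, -13.73, 11.08], 6.73)
```

Call:
{"op": "servo_tool", "data": {
  "motion": [
    [[4,-1.7,0,2,1],[8,-3.4,0,4,1],[12,-5.1,1,6.7,1],[16,-6.8,2,6.7,1],[20,-8.4,4,6.7,1]]
  ]
}}

```text
time_s: 0.6
eef_pos: [0.3493, -0.3994, 0.217]
eef_rot: [0.001, 0.994, 0.106, 0.001]
wrist_force: [0.8, -0.0, -0.2]
opening: 0.144
grasp_force: 0.0
```

```bash
python3 -c "
from h import *
stat(); print(go(-.112,-.07,.12))"
```

```text
t 0.6 nest tip [-0.232  -0.1383] 0.192 F nest [ 0.76 -0.19] -0.2 tr 0.025 op 0.14403564790802295
([12.0, -6.84, 7.19], 0.01)
```

Call:
{"op": "servo_tool", "data": {
  "motion": [
    [[4,-2.2,2,0,1],[8,-4.5,4,0,1],[11.5,-6.6,6.5,0,1],[11.5,-6.6,6.5,0,1],[11.5,-6.6,6.5,0,1]]
  ]
}}

```text
time_s: 1.1
eef_pos: [0.4465, -0.3101, 0.1502]
eef_rot: [-0.001, 0.994, 0.107, -0.001]
wrist_force: [-0.0, -0.6, 0.8]
opening: -0.001
grasp_force: 0.0
```

Run:
```python
from h import *
stat(); print(go(-.105,-.07,.02))
a=shot('top');b=shot('side')
A=np.array(a['pixels'])[125:245,250:390,::-1];B=np.array(b['pixels'])[150:290,250:410,::-1]
cv2.imwrite('pics/two.png',np.hstack([cv2.resize(A,(400,343)),cv2.resize(B,(392,343))]))
```

```text
t 1.1 nest tip [-0.1182 -0.0713] 0.1252 F nest [-0.17 -0.62] 0.77 tr 0.025 op -0.0007372162858373897
([1.34, -0.1, 10.52], 0.18)
```

View pics/two.png

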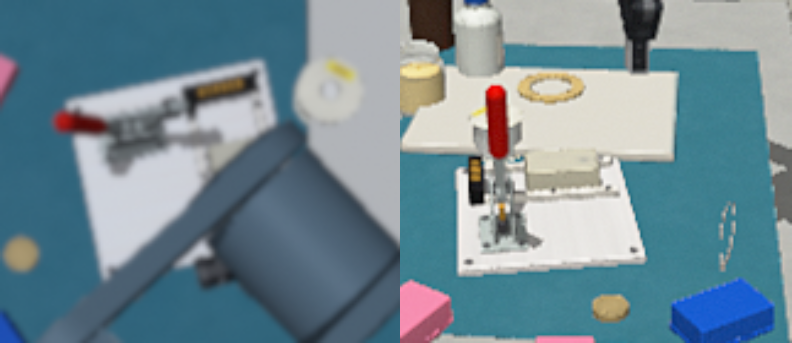

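The right half is the side view, where the shut fingertips hang at (635,70), or full pixel (346,178). The left half is the top view, where the wrist hides part of the module. Next I'll check tip height and thickness by depth.

Run:
```python
from h import *
th,M,o=nest()
s={k:v for k,v in np.load('side.npz').items()}
Q=np.array([[*pt(s,u,v)] for v in range(150,185) for u in range(335,358)]);q=np.c_[(Q[:,:2]-o)@M,Q[:,2]]
k=(abs(q[:,0]+.118)<.03)&(abs(q[:,1]+.071)<.03)&(q[:,2]>.08);q=q[k]
for lo in np.arange(.11,.19,.008):
    z=q[(q[:,2]>=lo)&(q[:,2]<lo+.008)]
    if len(z): print(round(lo,3),len(z),z.min(0).round(4),z.max(0).round(4))
```

```text
0.118 3 [-0.126  -0.0682  0.1249] [-0.1122 -0.0641  0.1258]
0.126 21 [-0.1285 -0.0752  0.1263] [-0.1083 -0.0587  0.1339]
0.134 33 [-0.1282 -0.0762  0.1341] [-0.108  -0.0568  0.142 ]
0.142 29 [-0.128  -0.0754  0.1424] [-0.1083 -0.057   0.1498]
0.15 37 [-0.1304 -0.0791  0.15  ] [-0.1084 -0.0568  0.1574]
0.158 20 [-0.1327 -0.0738  0.1581] [-0.1081 -0.0551  0.1635]
0.166 13 [-0.1308 -0.0953  0.1679] [-0.106  -0.041   0.1739]
0.174 13 [-0.124  -0.0981  0.1746] [-0.1059 -0.0418  0.1811]
0.182 8 [-0.1094 -0.0576  0.1835] [-0.1051 -0.0413  0.1899]
```

Call:
{"op": "servo_tool", "data": {
  "motion": [
    [[0.6,-0.1,3.5,0,1],[0.6,-0.1,7,0,1],[0.6,-0.1,9.5,0,1],[0.6,-0.1,10.3,0,1],[0.6,-0.1,10.3,0,1]]
  ]
}}

```text
time_s: 1.7
eef_pos: [0.4512, -0.3099, 0.048]
eef_rot: [-0.0, 0.994, 0.105, -0.0]
wrist_force: [-0.2, 0.8, 0.3]
opening: 0.002
grasp_force: 0.0
```

```bash
python3 -c "
from h import *
stat(); print(go(-.048,-.07,.022))"
```

```text
t 1.7 nest tip [-0.1136 -0.0721] 0.023 F nest [-0.07  0.78] 0.26 tr 0.025 op 0.002113626839219742
([6.56, -0.22, 0.1], -0.07)
```

Call:
{"op": "servo_tool", "data": {
  "motion": [
    [[0.8,-0.1,0,0,1],[1.4,-0.2,0,0,1],[1.9,-0.2,0,0,1],[2.3,-0.2,0,0,1],[2.7,-0.2,0,0,1]]
  ]
}}

```text
time_s: 2.2
eef_pos: [0.4786, -0.3016, 0.0488]
eef_rot: [0.0, 0.994, 0.106, 0.0]
wrist_force: [-1.7, -1.6, 1.1]
opening: 0.001
grasp_force: 0.9
```

Call:
{"op": "servo_tool", "data": {
  "motion": [
    [[0.4,0,0,0,1],[0.8,0,0,0,1],[1.2,0,0,0,1],[1.6,0,0,0,1],[2.0,0,0,0,1]]
  ]
}}

```text
time_s: 2.7
eef_pos: [0.4978, -0.2972, 0.0482]
eef_rot: [-0.0, 0.994, 0.106, -0.0]
wrist_force: [-2.2, -0.2, 0.8]
opening: 0.002
grasp_force: 0.9
```

Call:
{"op": "servo_tool", "data": {
  "motion": [
    [[0.3,0,0,0,1],[0.6,0,0,0,1],[0.9,0,0,0,1],[1.1,0,0,0,1],[1.2,0,0,0,1]]
  ]
}}

```text
time_s: 3.2
eef_pos: [0.5095, -0.2947, 0.0482]
eef_rot: [-0.0, 0.994, 0.106, 0.0]
wrist_force: [-1.2, -0.0, 2.0]
opening: 0.001
grasp_force: 0.8
```

```bash
python3 -c "
from h import *
stat(); print(go(-.048,-.07,.022))"
```

```text
t 3.2 nest tip [-0.0534 -0.0695] 0.0232 F nest [-1.14  0.22] 1.98 tr 0.025 op 0.0006654202667510165
([0.54, 0.05, 0.12], 0.04)
```

Now small steps until the force rises.

Call:
{"op": "servo_tool", "data": {
  "motion": [
    [[0.1,0,0,0,1],[0.2,0,0,0,1],[0.3,0,0,0,1],[0.3,0,0,0,1]]
  ]
}}

```text
time_s: 3.6
eef_pos: [0.5124, -0.2941, 0.0482]
eef_rot: [-0.0, 0.994, 0.106, 0.0]
wrist_force: [-0.6, 0.1, -0.9]
opening: 0.002
grasp_force: 0.1
```

Call:
{"op": "servo_tool", "data": {
  "motion": [
    [[0.1,0,0,0,1],[0.1,0,0,0,1]]
  ]
}}

```text
time_s: 3.8
eef_pos: [0.5134, -0.294, 0.0483]
eef_rot: [0.0, 0.994, 0.106, 0.0]
wrist_force: [-0.1, 0.1, -0.3]
opening: 0.0
grasp_force: 0.1
```

Call:
{"op": "servo_tool", "data": {
  "motion": [
    [[0.1,0,0,0,1],[0.1,0,0,0,1]]
  ]
}}

```text
time_s: 4.0
eef_pos: [0.5143, -0.2937, 0.0483]
eef_rot: [0.0, 0.994, 0.106, 0.0]
wrist_force: [-1.0, 0.2, 0.4]
opening: 0.001
grasp_force: 0.1
```

Call:
{"op": "servo_tool", "data": {
  "motion": [
    [[0.05,0,0,0,1],[0.05,0,0,0,1]]
  ]
}}

```text
time_s: 4.2
eef_pos: [0.5145, -0.2937, 0.0483]
eef_rot: [-0.0, 0.994, 0.106, -0.0]
wrist_force: [-2.7, -0.7, 0.6]
opening: 0.002
grasp_force: 1.2
```

Call:
{"op": "servo_tool", "data": {
  "motion": [
    [[0.05,0,0,0,1],[0.05,0,0,0,1]]
  ]
}}

```text
time_s: 4.4
eef_pos: [0.5145, -0.2937, 0.0483]
eef_rot: [-0.0, 0.994, 0.106, -0.001]
wrist_force: [-5.1, -0.6, 2.5]
opening: 0.002
grasp_force: 2.6
```

Call:
{"op": "servo_tool", "data": {
  "motion": [
    [[0.05,0,0,0,1],[0.05,0,0,0,1]]
  ]
}}

```text
time_s: 4.6
eef_pos: [0.5145, -0.2937, 0.0482]
eef_rot: [-0.0, 0.994, 0.106, -0.001]
wrist_force: [-7.1, -1.9, 4.3]
opening: -0.002
grasp_force: 3.7
```

Run:
```python
from h import *
stat()
a=shot('top');b=shot('side')
A=np.array(a['pixels'])[125:245,250:390,::-1];B=np.array(b['pixels'])[170:250,260:360,::-1]
cv2.imwrite('pics/two2.png',np.hstack([cv2.resize(A,(350,300)),cv2.resize(B,(440,300))]))
```

```text
t 4.6 nest tip [-0.0482 -0.0695] 0.0232 F nest [-7.3  -0.38] 4.35 tr 0.025 op -0.002327754527299618
```

View pics/two2.png

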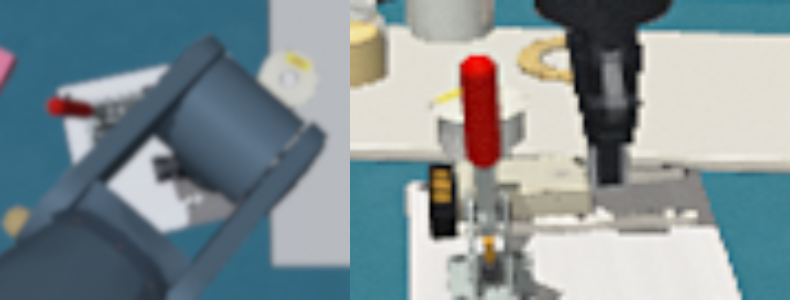

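The left half is the top view, where the wrist covers the module. In the right half (side view) the fingertips at (608,180) press the module's near end and its far end meets the black block at (440,200). The tool stopped at nest x -0.048 with 7 N, so the module is home. I'll back off and go over to the lever.

Call:
{"op": "servo_tool", "data": {
  "motion": [
    [[-1,0,0,0,1],[-2.5,0,0,0,1],[-3,0,-4.5,0,1],[-3,0,-9,0,1],[-3,0,-13.5,0,1]]
  ]
}}

```text
time_s: 5.2
eef_pos: [0.4851, -0.2997, 0.1843]
eef_rot: [-0.0, 0.994, 0.105, -0.0]
wrist_force: [0.4, 0.2, -0.0]
opening: -0.002
grasp_force: 0.0
```

Call:
{"op": "servo_tool", "data": {
  "motion": [
    [[0,0,-4,0,1],[0,0,-8.5,0,1],[0,0,-8.5,0,1],[0,0,-8.5,0,1]]
  ]
}}

```text
time_s: 5.6
eef_pos: [0.4863, -0.3003, 0.2697]
eef_rot: [0.001, 0.994, 0.106, 0.001]
wrist_force: [-0.0, 0.5, 0.3]
opening: 0.001
grasp_force: 0.0
```

Run:
```python
from h import *
stat(); print(go(.022,.018,.24))
a=shot('top');save(a,'top3.png',(260,135,380,235),6)
```

```text
t 5.6 nest tip [-0.0773 -0.0701] 0.2447 F nest [0.1  0.51] 0.33 tr 0.025 op 0.0010018453772447208
([9.93, -8.81, 0.46], 0.01)
```

View pics/top3.png

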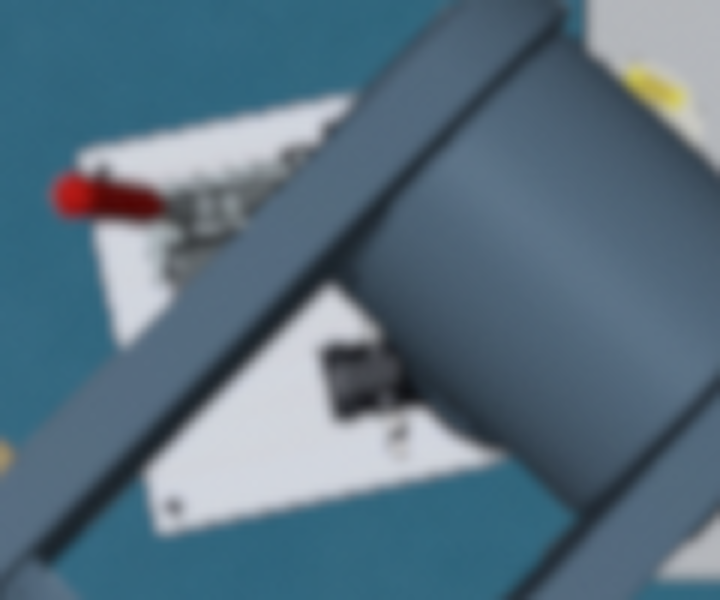

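The wrist covers the module in this view, but the lever is still open, with the grip at (105,198). The force stop already showed the module is home, so I'll go on to the lever.

Call:
{"op": "servo_tool", "data": {
  "motion": [
    [[3.3,-2.9,0,0,1],[6.6,-5.8,0,0,1],[9.9,-8.8,0,0,1],[9.9,-8.8,0,0,1],[9.9,-8.8,0,0,1]]
  ]
}}

```text
time_s: 6.15
eef_pos: [0.5639, -0.1917, 0.266]
eef_rot: [-0.001, 0.994, 0.107, -0.002]
wrist_force: [-0.6, -0.9, 0.3]
opening: -0.0
grasp_force: 0.0
```

Run:
```python
from h import *
th,M,o=nest()
stat(); print(go(.022,.02,.162))
s=shot('side')
Q=np.array([pt(s,u,v) for v in range(200,245) for u in range(270,350)]);q=np.c_[(Q[:,:2]-o)@M,Q[:,2]]
k=(abs(q[:,2]-.037)<.003)&(abs(q[:,1]+.07)<.02); print('module top x range',np.percentile(q[k,0],[1,50,99]),k.sum())
```

```text
t 6.15 nest tip [0.0214 0.0198] 0.241 F nest [-0.76 -0.81] 0.28 tr 0.025 op -2.158537994128517e-05
([0.08, -0.0, 7.9], 0.16)
module top x range [-0.03533152 -0.00704862  0.0326909 ] 165
```

Call:
{"op": "servo_tool", "data": {
  "motion": [
    [[0,0,4,0,1],[0,0,7.5,0,1],[0,0,8.1,0,1],[0,0,8.1,0,1],[0,0,8.1,0,1]]
  ]
}}

```text
time_s: 6.7
eef_pos: [0.5652, -0.1941, 0.189]
eef_rot: [0.001, 0.994, 0.105, 0.001]
wrist_force: [-0.5, 0.2, 0.4]
opening: -0.002
grasp_force: 0.0
```

Call:
{"op": "servo_tool", "data": {
  "motion": [
    [[0,-0.4,0,0,1],[0,-0.8,0,0,1],[0,-1.2,0,0,1],[0,-1.5,0,0,1],[0,-1.5,0,0,1]]
  ]
}}

```text
time_s: 7.2
eef_pos: [0.5615, -0.1776, 0.1875]
eef_rot: [0.0, 0.994, 0.106, 0.0]
wrist_force: [-0.6, 0.4, 0.2]
opening: -0.003
grasp_force: 0.0
```

```bash
python3 -c "
from h import *
stat(); print(go(.022,.0362,.159))"
```

```text
t 7.2 nest tip [0.022  0.0341] 0.1625 F nest [-0.55  0.52] 0.15 tr 0.025 op -0.0028685375921237988
([-0.0, -0.21, 0.35], 0.07)
```

Call:
{"op": "servo_tool", "data": {
  "motion": [
    [[0,-0.2,0.3,0,1],[0,-0.3,0.3,0,1],[0,-0.4,0.3,0,1],[0,-0.4,0.3,0,1]]
  ]
}}

```text
time_s: 7.6
eef_pos: [0.5606, -0.1743, 0.1842]
eef_rot: [-0.0, 0.994, 0.106, -0.0]
wrist_force: [-0.7, -0.5, -0.0]
opening: 0.001
grasp_force: 0.0
```

Call:
{"op": "servo_tool", "data": {
  "motion": [
    [[0,-0.2,0,0,1],[0,-0.3,0,0,1],[0,-0.3,0,0,1]]
  ]
}}

```text
time_s: 7.9
eef_pos: [0.56, -0.1713, 0.1843]
eef_rot: [-0.0, 0.994, 0.106, -0.0]
wrist_force: [-0.1, -0.4, 0.3]
opening: -0.002
grasp_force: 0.0
```

```bash
python3 -c "
from h import *
stat()"
```

```text
t 7.9 nest tip [0.0219 0.0406] 0.1593 F nest [-0.24 -0.4 ] 0.33 tr 0.025 op -0.0020645317896534105
```

Call:
{"op": "servo_tool", "data": {
  "motion": [
    [[0,-0.2,0,0,1],[0,-0.3,0,0,1],[0,-0.3,0,0,1]]
  ]
}}

```text
time_s: 8.2
eef_pos: [0.5596, -0.1695, 0.1845]
eef_rot: [0.001, 0.994, 0.106, 0.0]
wrist_force: [1.1, -5.0, -1.2]
opening: -0.002
grasp_force: 2.1
```

Call:
{"op": "servo_tool", "data": {
  "motion": [
    [[0,-0.2,0,0,1],[0,-0.3,0,0,1],[0,-0.3,0,0,1]]
  ]
}}

```text
time_s: 8.5
eef_pos: [0.5594, -0.1682, 0.1848]
eef_rot: [0.003, 0.994, 0.105, 0.001]
wrist_force: [2.6, -11.1, -3.3]
opening: 0.003
grasp_force: 4.6
```

```bash
python3 -c "
from h import *
stat()"
```

```text
t 8.5 nest tip [0.0219 0.0437] 0.1598 F nest [  0.18 -11.38] -3.28 tr 0.025 op 0.0030865326718450795
```

Call:
{"op": "servo_tool", "data": {
  "motion": [
    [[0,-0.4,0.1,0,1],[0,-0.8,0.3,0,1],[0,-1.2,0.5,0,1],[0,-1.5,0.65,0,1]]
  ]
}}

```text
time_s: 8.9
eef_pos: [0.5566, -0.1535, 0.1793]
eef_rot: [0.003, 0.994, 0.105, 0.001]
wrist_force: [-0.9, -8.2, 3.1]
opening: 0.001
grasp_force: 4.8
```

```bash
python3 -c "
from h import *
stat()"
```

```text
t 8.9 nest tip [0.0223 0.0587] 0.1543 F nest [-2.55 -7.84] 3.08 tr 0.025 op 0.0007696638014812258
```

Call:
{"op": "servo_tool", "data": {
  "motion": [
    [[0,-0.4,0.2,0,1],[0,-0.8,0.45,0,1],[0,-1.2,0.75,0,1],[0,-1.6,1.1,0,1],[0,-2.0,1.45,0,1]]
  ]
}}

```text
time_s: 9.4
eef_pos: [0.5527, -0.1326, 0.1657]
eef_rot: [0.002, 0.994, 0.106, 0.002]
wrist_force: [-0.7, -1.9, 10.4]
opening: 0.003
grasp_force: 4.1
```

```bash
python3 -c "
from h import *
stat()"
```

```text
t 9.4 nest tip [0.0229 0.0799] 0.1407 F nest [-1.13 -1.74] 10.42 tr 0.025 op 0.003457945421534654
```

Call:
{"op": "servo_tool", "data": {
  "motion": [
    [[0,-0.4,0.4,0,1],[0,-0.8,0.8,0,1],[0,-1.1,1.2,0,1],[0,-1.4,1.6,0,1],[0,-1.7,2.0,0,1]]
  ]
}}

```text
time_s: 9.9
eef_pos: [0.5484, -0.1146, 0.1439]
eef_rot: [0.0, 0.994, 0.106, 0.001]
wrist_force: [2.0, 0.8, 1.9]
opening: 0.003
grasp_force: 0.8
```

```bash
python3 -c "
from h import *
stat()"
```

```text
t 9.9 nest tip [0.0224 0.0985] 0.1189 F nest [2.12 0.38] 1.86 tr 0.025 op 0.0026180733043173177
```

Almost at the dead point (lever about 30° above level); I'll carry on over it.

Call:
{"op": "servo_tool", "data": {
  "motion": [
    [[0,-0.2,0.4,0,1],[0,-0.4,0.8,0,1],[0,-0.6,1.2,0,1],[0,-0.8,1.6,0,1],[0,-0.8,1.6,0,1]]
  ]
}}

```text
time_s: 10.4
eef_pos: [0.5454, -0.1064, 0.1263]
eef_rot: [-0.0, 0.994, 0.106, -0.001]
wrist_force: [0.7, 0.1, 0.8]
opening: 0.003
grasp_force: 0.0
```

Run:
```python
from h import *
stat()
b=shot('side');save(b,'side5.png',(240,150,360,260),5)
```

```text
t 10.4 nest tip [0.0213 0.1071] 0.1013 F nest [ 0.7  -0.08] 0.82 tr 0.025 op 0.0033193108171894296
```

View pics/side5.png

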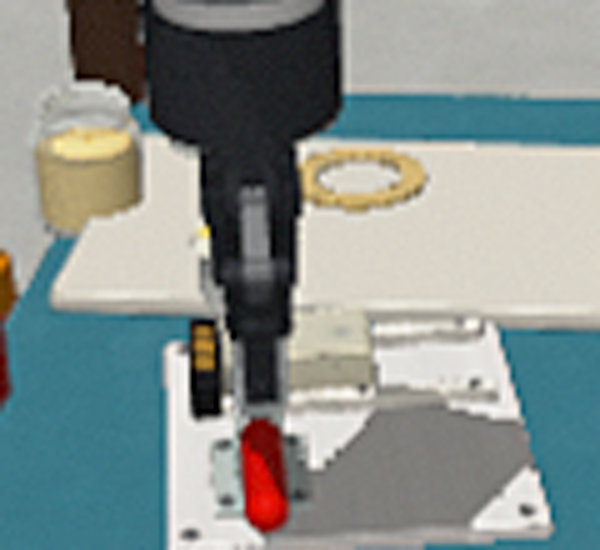

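The red grip at (263,475) now lies nearly level below the free fingertips at (262,395), and the module at (335,355) is against the block, so the lever has snapped over. I'll raise the hand and verify.

Call:
{"op": "servo_tool", "data": {
  "motion": [
    [[0,0,-4,0,1],[0,0,-8,0,1],[0,0,-12,0,1],[0,0,-14,0,1],[0,0,-14,0,1]]
  ]
}}

```text
time_s: 10.95
eef_pos: [0.5481, -0.1078, 0.2717]
eef_rot: [0.002, 0.994, 0.106, 0.003]
wrist_force: [0.8, -0.3, 0.3]
opening: -0.0
grasp_force: 0.0
```

Call:
{"op": "servo_tool", "data": {
  "motion": [
    [[-4,0,0,0,1],[-8,0,0,0,1],[-12,0,0,0,1],[-12,0,0,0,1],[-12,0,0,0,1]]
  ]
}}

```text
time_s: 11.45
eef_pos: [0.4282, -0.1322, 0.2665]
eef_rot: [-0.0, 0.994, 0.105, -0.0]
wrist_force: [0.1, 0.3, 1.0]
opening: 0.002
grasp_force: 0.0
```

Run:
```python
from h import *
th,M,o=nest(); stat()
s=shot('side'); t=shot('top')
h=cv2.cvtColor(np.array(s['pixels']),cv2.COLOR_RGB2HSV); m=((h[...,0]<8)|(h[...,0]>172))&(h[...,1]>150)&(h[...,2]>60)
m[:,:270]=0;m[:,315:]=0;m[265:]=0
v,u=np.where(m); Q=np.array([pt(s,a,b) for a,b in zip(u,v)]); q=np.c_[(Q[:,:2]-o)@M,Q[:,2]]
print(len(q),np.percentile(q,[2,50,98],axis=0).round(3))
A=np.array(t['pixels'])[130:230,265:375,::-1];B=np.array(s['pixels'])[160:260,260:370,::-1]
cv2.imwrite('pics/fin.png',np.hstack([cv2.resize(A,(396,360)),cv2.resize(B,(396,360))]))
```

```text
t 11.45 nest tip [-0.0988  0.1065] 0.2415 F nest [0.14 0.25] 0.99 tr 0.025 op 0.00188821075320098
168 [[0.014 0.079 0.071]
 [0.022 0.13  0.079]
 [0.03  0.158 0.084]]
```

View pics/fin.png

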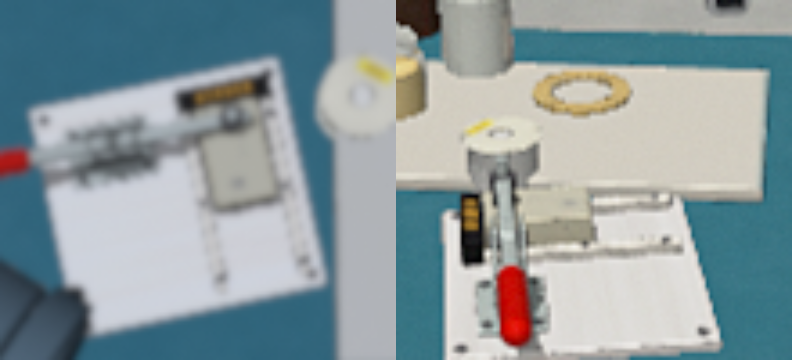

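The module at (240,155) sits against the black block at (225,92), and the clamp arm lies over it with the foot at (235,118). The lever is level, with its measured upper edge at about z 84 mm, which matches locked, and the hand is clear.

```bash
python3 -c "
from bench import ctrl
print(ctrl.hand_in())"
```

```text
the job is handed in; nothing more can be done
None
```

I pushed the module home against the contact block, pushed the lever over until it locked with the foot on the module, moved the hand clear, and handed the job in at about 11.5 s; no verdict was returned, and the foot's force on the module was not measured.

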